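# Function-check the stop button on a clamped switch panel

## Robot

A 6-joint arm with a two-finger parallel gripper is mounted at the origin on the work surface. World frame = base frame: x ahead of the robot, y to its left, z up, the work surface at z = 0. Lengths are in m, angles in degrees, forces in N, time in s.
With the tool pointing down it reaches from about 0.25 to 0.725 m from the base axis. Payload 9.7 kg.
Tool frame: the origin (TCP) lies midway between the tips of the shut fingers; the grasp point (between the pads) lies bot.hold_point_z behind it (bot.hold_point_z is the distance from the TCP to the grasp point, in m); z points along the fingers, y is the line along which they close (so a half turn about z gives the same grasp; the last joint's range is limited). The gripper opens to 85 mm and grips with 20 to 120 N. Pads are 22 mm wide; open, the fingers measure 114 mm over their backs; the gripper's body (76 mm by 85 mm) begins 54 mm behind the grasp point. The pads swing forward as they close: fully open they stand 13 mm farther back than shut.
Start: joints at [-70.531, 4.979, 10.078, 95.1, 0, 90], TCP at [0.183, -0.519, 0.194] pointing down, gripper open.
Joint ranges: [-179.16, 179.16], [-48.56, 103.87], [-65.8, 70.77], [-126.05, 130.52], [-82.76, 87.17], [-180, 180]. Speed limits (degrees/s): [127.2, 127.2, 147.25, 180, 180, 180].

## Interface

Orientations are given as [roll, pitch, yaw] about the fixed x, y, z axes, in that order (R = Rz(yaw) Ry(pitch) Rx(roll)).
In Python, from workcell import bot, camera, camera_model, ticket gives the robot as it stands.
- The arm moves only by the tool send_rows, never from a script. Its argument "targets" is text: rows parted by semicolons, each of 5 numbers parted by spaces: the shift along the tool's x, y, z in mm, then the turn about the tool's z in degrees, then the closure in counts, from 0 (fully open) to 255 (shut). A call has 1 to 20 rows; each row is the pose to reach, as a shift and turn from the pose commanded when the call began, along the tool's axes at that moment; what a row does not reach only later rows make up. A row lasts 1/8 s, in which the tool goes at most 62.5 mm and 10.7 degrees, less where a joint would pass 70% of its speed; a pose out of reach is approached as far as the arm can. A call with a gripper value outside its range is refused whole. The fingers move at their own pace and stop on an object; "newtons" is the grip in N (left out, the last holds). Time passes only in rows, so rows that repeat a pose let the fingers close. It gives the time, the measured TCP pose, the force, the opening and the grip force at its end, in the units of the state.
- bot.get_obs(): the state, without advancing time (a new reading comes with each control period).
- camera(name): name is "scene" or "top" or "wrist"; returns the picture (420x560x3 uint8, blue, green, red); there is no depth.
- camera_model(name): a dict with "K" (3x3 intrinsics, pixels), "dist_coeffs" ([k1, k2, p1, p2, k3] as OpenCV has them; the pictures are not rectified), "pose" (4x4, takes a point from camera to world coordinates); the wrist camera has in their place "T_tool_cam" (4x4, takes a point from camera to tool coordinates, whose origin is the TCP and whose axes are the flange's). Camera axes: x right, y down, z forward; pixel columns grow to the right and rows downward; lengths in m; the calibration is good to about 2 mm. A picture is of the moment at which its call begins: read the wrist's pose just before it. camera_model takes no time and is no camera call.
- ticket.job_done(): hands the job in; it is judged then, once.
The state is a dict: "time": time; "q": joint angles; "qd": joint speeds; "joint_efforts": joint torques, N m; "ee_pos": TCP position; "tcp_rot": TCP orientation; "wrist_force": force on the tool from outside, world axes, zero at the start; "torque": the same for the moment, N m; "opening": finger opening in m; "grasp_force": force on a finger pad.
Only numpy, scipy, OpenCV 4.12 (cv2) and the standard library are available. Lean on these libraries where they do the work, as an engineer would, in place of code of your own. Each camera call takes 0.05 s, during which the arm holds its last target. There are 200 camera calls.

## Task

Trip and reset the mushroom stop button on the clamped switch panel: press its wide head fully down for a moment and let it spring back up, then turn the head clockwise to its stop, a sixth of a turn, and let go. Do not press the narrow starter button on the same panel.

Things in the scene. Friction and masses are not known exactly. Their poses are not given: they have to be found in the camera images.
- stop_grip (a point): Centre of the dark mushroom head: 42 mm disc with upright fluted rim over a 32 mm brass collar; the widest of three controls in a row, any order, 95 mm apart, the others lower. Point on its upright axis, half-way up the rim (rim 8 mm up and down from it; top, 28 mm flat, 14 mm above; underside 12 mm below). Moves with the head. Panel face 42 mm below it when up, 45 mm above bench. Clamp 65 mm off.
- stop_press (a joint): How far the stop button is pressed, m: 0 up, 0.008 fully down on a hard stop. A spring holds it up: it takes about 2 N to start and 5 N to reach the bottom, and it springs back up when let go.
- stop_turn (a joint): Turn of the stop button's head about its upright axis, rad: 0 at the start, growing clockwise seen from above to a hard stop at 1.05 (60 degrees). It takes about 0.15 N m: grip the rim, across any diameter, with 20 N or more. It stays where it is left.
- starter (a joint): Bystander: the starter button, a plain chrome plunger 22 mm in diameter in a chrome housing, on the same panel; narrower and lower than the stop button. Value: how far it is pressed, m, 0 up to 0.006.

How it is judged:
By the outcome, as a careful person would: the job done as asked, in the order asked, and still so for the second after the job is handed in, with the robot touching nothing.
It also fails if it takes over 45 s, if anything falls off the work surface, if the arm or the gripper's body presses on something with over 40 N, if the wrist force passes 120 N, or if a joint passes its speed limit or range.

## Working session

There is one attempt and no reset: what is moved stays moved. The work goes in short steps, Python scripts to look and compute and a tool call to move; the robot and the scene stay as the last step left them, time stands still between calls to the robot, and variables do not carry over. Pictures are saved under pics/ and viewed, at most 10 in all, crops included, and the job is handed in when it is done.

Besides the shell and the picture viewer there is one more tool, called as a command line: name --argument value ..., lists and objects as JSON in quotes. send_rows: Moves the arm, as the interface text tells. Its arguments: {"type":"object","properties":{"targets":{"type":"string"},"newtons":{"type":"number"}},"required":["targets"]}

```bash
mkdir -p pics
python3 - <<'E'
from workcell import bot,camera,camera_model
import cv2,numpy as np
o=bot.get_obs();print({k:np.round(v,3) for k,v in o.items()},bot.hold_point_z)
a=camera("top");b=camera("scene")
cv2.imwrite("pics/top.png",a);cv2.imwrite("pics/scene.png",b)
for n in("top","scene"):
  m=camera_model(n);print(n,np.round(m["K"],1).tolist(),np.round(m["pose"],3).tolist())
print(np.round(camera_model("wrist")["T_tool_cam"],3).tolist())
E
```

```text
{'time': np.float64(0.0), 'q': array([-7.0529e+01,  5.0110e+00,  1.0034e+01,  9.5098e+01, -1.0000e-03,
        8.9999e+01]), 'qd': array([ 0.037,  0.028,  0.001,  0.038, -0.084,  0.084]), 'joint_efforts': array([ 1.0000e-03, -5.2039e+01,  4.6480e+01,  1.6000e-02,  0.0000e+00,
        0.0000e+00]), 'ee_pos': array([ 0.183, -0.518,  0.193]), 'tcp_rot': array([-1.79925e+02,  1.00000e-03,  1.94720e+01]), 'wrist_force': array([ 0.086,  0.296, -0.298]), 'torque': array([0.04 , 0.003, 0.026]), 'grasp_force': np.float64(0.0), 'opening': np.float64(0.086)} 0.0187
top [[458.3, 0.0, 288.0], [0.0, 458.3, 213.4], [0.0, 0.0, 1.0]] [[0.006, -0.997, 0.075, 0.52], [-0.999, -0.003, 0.042, 0.0], [-0.042, -0.075, -0.996, 0.752], [0.0, 0.0, 0.0, 1.0]]
scene [[398.0, 0.0, 278.0], [0.0, 398.0, 206.2], [0.0, 0.0, 1.0]] [[0.04, 0.843, -0.536, 0.93], [0.999, -0.033, 0.023, -0.014], [0.002, -0.536, -0.844, 0.673], [0.0, 0.0, 0.0, 1.0]]
[[-0.0, -0.965, -0.262, 0.066], [1.0, -0.0, 0.0, 0.0], [-0.0, -0.262, 0.965, -0.179], [0.0, 0.0, 0.0, 1.0]]
```

View pics/top.png

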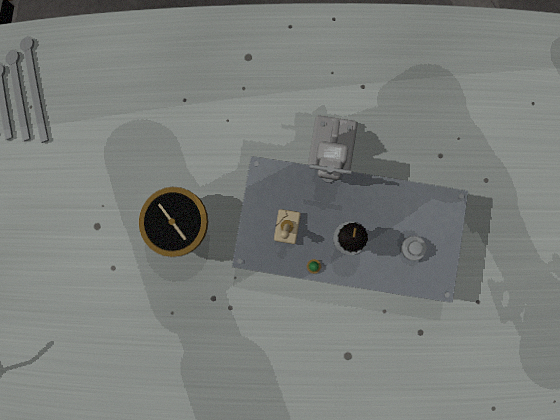

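View pics/scene.png

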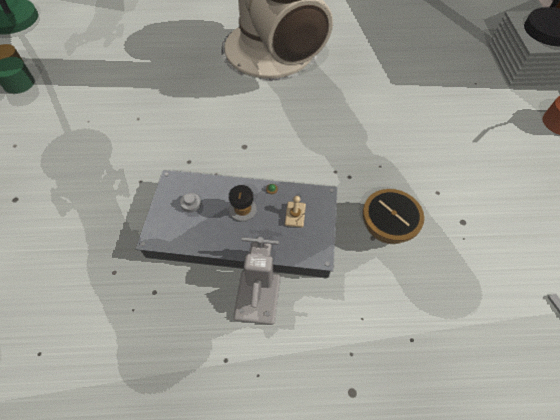

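The top view shows the stop head in the middle of the row, a dark disc at about (352,237). The brass toggle is at (288,226), the chrome starter at (413,248) and the clamp at (330,160). The scene view shows the same head at about (241,196), standing tallest of the three, with the clamp on its far side.

```bash
cat > h.py <<'E'
import cv2,numpy as np
from workcell import bot,camera,camera_model
from scipy.spatial.transform import Rotation as R
def T_wrist():
  o=bot.get_obs();T=np.eye(4);T[:3,:3]=R.from_euler("xyz",o["tcp_rot"],degrees=True).as_matrix();T[:3,3]=o["ee_pos"]
  return T@camera_model("wrist")["T_tool_cam"]
def ray(n,uv,P=None):
  m=camera_model(n);P=m["pose"] if P is None else P;P=np.array(P)
  x=cv2.undistortPoints(np.array([[uv]],float),np.array(m["K"]),np.array(m["dist_coeffs"])).ravel()
  return P[:3,3],P[:3,:3]@np.r_[x,1]
def onz(n,uv,z,P=None):
  c,d=ray(n,uv,P);return c+d*(z-c[2])/d[2]
def dark(im,near,r,th=60):
  m=(im.max(2)<th).astype(np.uint8);k=np.zeros_like(m);cv2.circle(k,near,r,1,-1);m&=k
  m=cv2.morphologyEx(m,cv2.MORPH_CLOSE,np.ones((5,5)))
  c=max(cv2.findContours(m,0,2)[0],key=cv2.contourArea)
  return cv2.minEnclosingCircle(cv2.convexHull(c)),cv2.contourArea(c)
def tool(p):
  "world shift (mm) in tool axes from present TCP to p"
  o=bot.get_obs();return R.from_euler("xyz",o["tcp_rot"],degrees=True).inv().apply(np.array(p)-o["ee_pos"])*1000
E
python3 - <<'E'
from h import *
a=cv2.imread("pics/top.png")
(c,r),A=dark(a,(352,237),24);print(c,r,A)
p=onz("top",c,.095);print("head",p)
s=onz("top",(413,247),.065);t=onz("top",(288,228),.07);print("starter",s,"toggle",t,"row yaw",np.degrees(np.arctan2(*(t-s)[[1,0]])))
for q in[(315,118),(354,122),(349,178),(313,170)]:print("clamp",onz("top",q,.09))
print(tool([p[0],p[1],.2]))
# scene check
c1,d1=ray("top",c);c2,d2=ray("scene",(241,194));x=np.linalg.lstsq(np.c_[d1,-d2],c2-c1,rcond=None)[0];print(c1+d1*x[0],c2+d2*x[1])
for u,w in[((333,152),(260,250)),((330,170),(260,240))]:
  c1,d1=ray("top",u);c2,d2=ray("scene",w);x=np.linalg.lstsq(np.c_[d1,-d2],c2-c1,rcond=None)[0];print("clamp",c1+d1*x[0],c2+d2*x[1])
E
```

```text
(352.46295166015625, 236.5) 15.146946907043457 643.5
head [ 0.53660289 -0.06438416  0.095     ]
starter [ 0.52183614 -0.15832752  0.065     ] toggle [0.54946517 0.02896297 0.07      ] row yaw 81.60827000937981
clamp [ 0.711439   -0.01079518  0.09      ]
clamp [ 0.7054137  -0.06837496  0.09      ]
clamp [ 0.62172358 -0.06022543  0.09      ]
clamp [ 0.63339685 -0.00783041  0.09      ]
[ 484.46821221 -310.19827568   -6.07856698]
[ 0.53655919 -0.06421179  0.09674735] [ 0.53659932 -0.06234209  0.09656391]
clamp [ 0.65494397 -0.03570051  0.1146156 ] [ 0.6551578  -0.03030483  0.11435508]
clamp [ 0.63131953 -0.03199355  0.10235701] [ 0.6313698  -0.03037664  0.10228494]
```

send_rows --targets "60 -40 0 -1 0;120 -78 0 -2 0;180 -116 0 -2 0;240 -155 0 -2 0;300 -193 0 -2 0;360 -231 0 -2 0;420 -270 0 -2 0;470 -301 0 -2 0;484 -310 0 -2 0;484 -310 15 -2 0;484 -310 33 -2 0;484 -310 33 -2 0;484 -310 33 -2 0;484 -310 33 -2 0;484 -310 33 -2 0" --newtons 40

```text
time: 1.98
ee_pos: [0.5365, -0.0653, 0.1618]
tcp_rot: [180.0, -0.1, 21.4]
wrist_force: [0.2, 1.1, 0.5]
opening: 0.0851
grasp_force: 0.0
```

Run:
```python
from h import *
T=T_wrist();o=bot.get_obs();print(o["ee_pos"],o["tcp_rot"],np.round(o["wrist_force"],2),np.round(o["q"],1));a=camera("wrist");cv2.imwrite("pics/w1.png",a);np.save("T1.npy",T)
m=camera_model("wrist");X=np.linalg.inv(T)@[.5366,-.0643,.101,1]
print(cv2.projectPoints(X[:3].reshape(1,3),np.zeros(3),np.zeros(3),np.array(m["K"]),np.array(m["dist_coeffs"]))[0])
```

```text
[ 0.53646562 -0.06527781  0.16183103] [ 1.79973073e+02 -5.06674568e-02  2.14411007e+01] [0.22 1.07 0.49] [ -6.9   3.    4.4  91.3   0.  151.6]
[[[283.71464877 210.39970188]]]
```

View pics/w1.png

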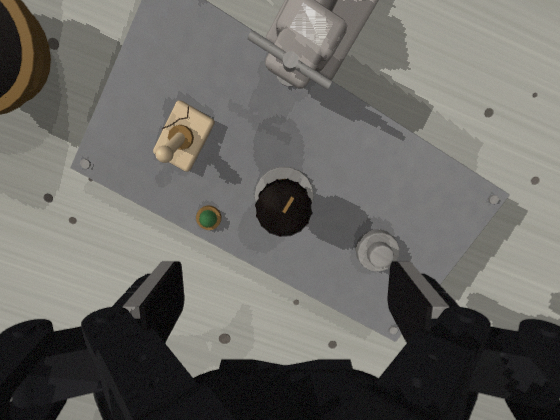

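The wrist view shows the dark head centred at about (284,207) with its tan pointer. The starter is at (378,252), the toggle at (180,140) and the clamp handle at (290,60), well off the head. Joint 6 is at 151.6°, so a 60° turn from here would leave its range. I will swing the tool -180° first.

Run:
```python
from h import *
a=cv2.imread("pics/w1.png");T=np.load("T1.npy")
(c,r),A=dark(a,(284,207),40,70);print(c,r,A)
for z in(.095,.101):
  p=onz("wrist",c,z,T);print(z,p,tool([p[0],p[1],.112]))
e=onz("wrist",(c[0]+r,c[1]),.095,T);print("radius",np.linalg.norm(e-onz("wrist",c,.095,T)))
```

```text
(283.388427734375, 207.0854034423828) 29.30887222290039 2475.5
0.095 [ 0.53735235 -0.06372006  0.095     ] [ 1.37378746 -1.06620491 49.67288609]
0.101 [ 0.5388356  -0.06317205  0.101     ] [ 2.95470731 -1.03394748 49.67393146]
radius 0.021796541295545455
```

send_rows --targets "0 0 0 -10 255;0 0 0 -20 255;0 0 0 -30 255;0 0 0 -40 255;0 0 0 -50 255;0 0 0 -60 255;0 0 0 -70 255;0 0 0 -80 255;0 0 0 -90 255;0 0 0 -100 255;0 0 0 -110 255;0 0 0 -120 255;0 0 0 -130 255;0 0 0 -140 255;0 0 0 -150 255;0 0 0 -160 255;0 0 0 -170 255;0 0 0 -180 255;0 0 0 -180 255;0 0 0 -180 255"

```text
time: 4.53
ee_pos: [0.5363, -0.065, 0.1613]
tcp_rot: [-180.0, 0.0, -158.8]
wrist_force: [1.1, -0.2, 1.1]
opening: -0.0001
grasp_force: 0.0
```

Run:
```python
from h import *
T=T_wrist();o=bot.get_obs();print(o["ee_pos"],o["tcp_rot"],np.round(o["wrist_force"],2),np.round(o["q"],1),o["opening"]);a=camera("wrist");cv2.imwrite("pics/w2.png",a);np.save("T2.npy",T)
```

```text
[ 0.5363379  -0.0649993   0.16128168] [-1.79996133e+02  7.26789494e-03 -1.58756683e+02] [ 1.13 -0.25  1.05] [ -6.9   3.1   4.4  91.3   0.  -28.2] -0.00010249379147777704
```

View pics/w2.png

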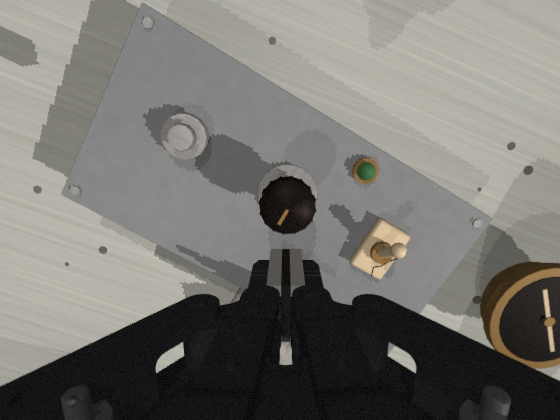

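The wrist view from the other side shows the head at about (288,206) just ahead of the shut fingertips at (287,255). The starter is at (183,137) and the toggle at (380,250). I will measure the head here and average it with the opposite view to cancel calibration bias.

Run:
```python
from h import *
a=cv2.imread("pics/w2.png");T=np.load("T2.npy")
(c,r),A=dark(a,(288,203),34,70);print(c,r,A)
p=onz("wrist",c,.095,T);print(p)
p=(p+[.53735,-.06372,.095])/2;print(p,tool([p[0],p[1],.104]))
```

```text
(286.7482604980469, 204.72853088378906) 29.510562896728516 2464.0
[ 0.53351874 -0.06544572  0.095     ]
[ 0.53543437 -0.06458286  0.095     ] [ 0.69181115  0.68996726 57.24843311]
```

send_rows --targets "1 1 25 0 255;1 1 45 0 255;1 1 55 0 255;1 1 59 0 255;1 1 62 0 255;1 1 65 0 255;1 1 67 0 255;1 1 67 0 255"

```text
time: 5.58
ee_pos: [0.535, -0.0644, 0.0942]
tcp_rot: [180.0, -0.0, -158.5]
wrist_force: [-0.5, 0.0, 0.4]
opening: 0.0001
grasp_force: 0.0
```

send_rows --targets "0 0 1 0 255;0 0 2 0 255;0 0 3 0 255;0 0 3 0 255"

```text
time: 6.08
ee_pos: [0.535, -0.0644, 0.0911]
tcp_rot: [180.0, -0.0, -158.5]
wrist_force: [-0.2, -0.1, -0.9]
opening: -0.0002
grasp_force: 0.0
```

Run:
```python
from h import *
a=camera("wrist")[120:320,180:400];b=camera("scene")[150:250,180:300]
cv2.imwrite("pics/w3.png",np.hstack([cv2.resize(a,(440,400)),cv2.resize(b,(360,400))]))
print(bot.get_obs()["wrist_force"],bot.get_obs()["ee_pos"])
```

```text
[ 0.44650617 -0.35349002 -0.10008505] [ 0.53502593 -0.0643746   0.09117561]
```

View pics/w3.png

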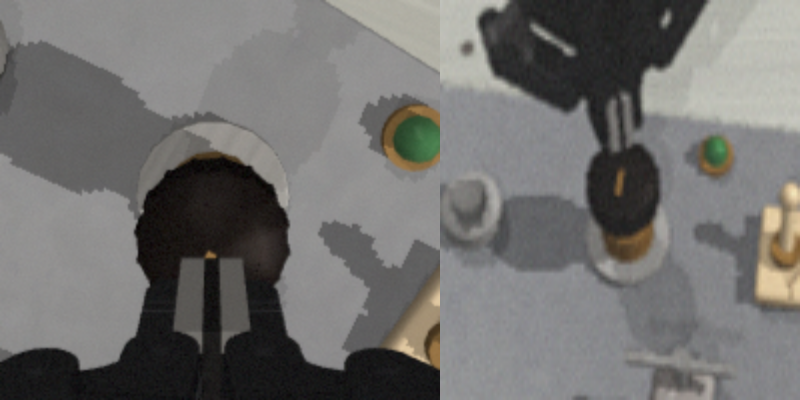

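The fingertips in the wrist crop lie across the near half of the head, with tip ends at full-frame (285,249). In the scene crop the tips end at about (240,187), right at the head's upper edge. There is no contact force yet, so I will triangulate the tip.

Run:
```python
from h import *
T=T_wrist();W=np.linalg.inv
def pr(n,P,p):
  m=camera_model(n);X=W(np.array(P))@np.r_[p,1];return np.round(cv2.projectPoints(X[:3].reshape(1,3),np.zeros(3),np.zeros(3),np.array(m["K"]),np.array(m["dist_coeffs"]))[0].ravel(),1)
S=camera_model("scene")["pose"];e=bot.get_obs()["ee_pos"]
print("TCP",pr("wrist",T,e),pr("scene",S,e))
for z in(.101,.093,.087,.079,.075,.045):
  p=[.5354,-.0646,z];print(z,pr("wrist",T,p),pr("scene",S,p),pr("top",camera_model("top")["pose"],p))
b=cv2.imread("pics/scene.png")
(c,r),A=dark(b,(241,196),14,60);print("scene head before",c,r,A)
for n in("scene",):
  a=camera(n);(c,r),A=dark(a,(241,200),14,60);print("now",c,r,A); cv2.imwrite("pics/now.png",a)
x,y=(200,160);cv2.imwrite("pics/cmp.png",np.hstack([cv2.resize(b[y:y+80,x:x+80],(400,400)),cv2.resize(a[y:y+80,x:x+80],(400,400))]))
```

```text
TCP [286.1 239.3] [240.1 195. ]
0.101 [285.4 246.3] [239.5 192. ] [353.  237.2]
0.093 [285.4 240.9] [239.9 194.6] [352.5 237.4]
0.087 [285.4 237.2] [240.1 196.5] [352.1 237.5]
0.079 [285.4 232.6] [240.5 199. ] [351.5 237.6]
0.075 [285.4 230.4] [240.7 200.2] [351.3 237.7]
0.045 [285.5 216.4] [241.9 209.1] [349.4 238.1]
scene head before (240.5, 196.92105102539062) 12.369135856628418 426.0
now (240.5, 197.10000610351562) 12.209115982055664 396.0
```

View pics/cmp.png

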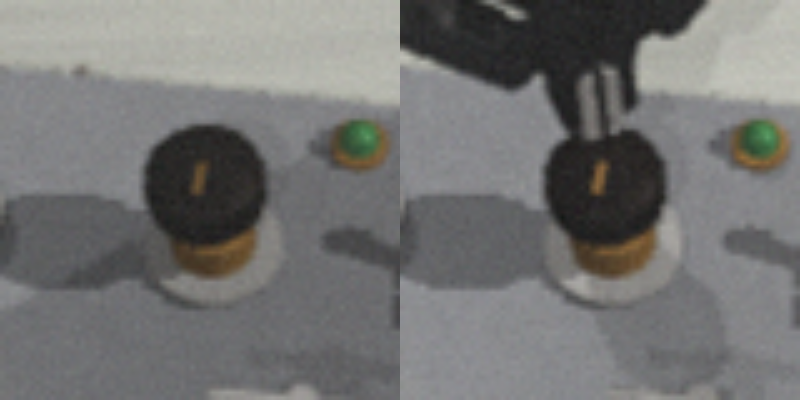

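The head has not moved. In both views the tips end about 15 mm above the nominal TCP, so I will descend by touch.

send_rows --targets "0 0 1 0 255;0 0 2 0 255;0 0 3 0 255;0 0 4 0 255;0 0 5 0 255;0 0 5 0 255"

```text
time: 6.98
ee_pos: [0.535, -0.0644, 0.0861]
tcp_rot: [180.0, -0.0, -158.5]
wrist_force: [-0.4, -0.1, 0.1]
opening: -0.0001
grasp_force: 0.0
```

Run:
```python
from h import *
F=[]
for i in range(3): camera("wrist");F.append(bot.get_obs()["wrist_force"])
print(np.mean(F,0),bot.get_obs()["ee_pos"])
```

```text
[-0.18025541 -0.4822393  -0.15046276] [ 0.53501662 -0.06439991  0.08621913]
```

send_rows --targets "0 0 1 0 255;0 0 2 0 255;0 0 3 0 255;0 0 4 0 255;0 0 4 0 255"

```text
time: 7.75
ee_pos: [0.535, -0.0644, 0.0821]
tcp_rot: [180.0, -0.0, -158.5]
wrist_force: [-0.5, 0.1, -0.5]
opening: -0.0002
grasp_force: 0.0
```

Run:
```python
from h import *
F=[]
for i in range(3): a=camera("wrist");F.append(bot.get_obs()["wrist_force"])
print(np.mean(F,0),bot.get_obs()["ee_pos"])
b=camera("scene")[160:240,200:280];a=a[120:320,180:380]
cv2.imwrite("pics/c4.png",np.hstack([cv2.resize(a,(400,400)),cv2.resize(b,(400,400))]))
```

```text
[ 0.01855368  0.12208575 -0.22215657] [ 0.53504693 -0.06439848  0.0822291 ]
```

View pics/c4.png

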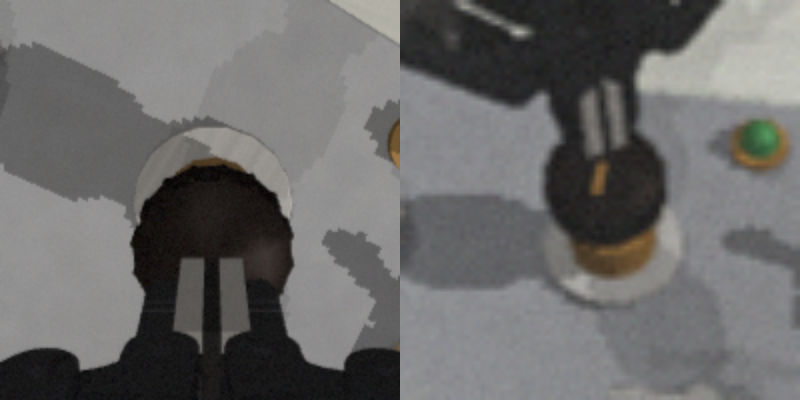

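The tips now end just above the pointer, at about (241,191) in the scene frame, with still no contact. I will keep going in small steps.

send_rows --targets "0 0 1 0 255;0 0 2 0 255;0 0 3 0 255;0 0 3 0 255"

```text
time: 8.45
ee_pos: [0.535, -0.0644, 0.079]
tcp_rot: [180.0, -0.0, -158.5]
wrist_force: [0.8, -0.5, 0.0]
opening: 0.0002
grasp_force: 0.0
```

send_rows --targets "0 0 1 0 255;0 0 2 0 255;0 0 2 0 255"

```text
time: 8.82
ee_pos: [0.535, -0.0644, 0.0771]
tcp_rot: [180.0, -0.0, -158.5]
wrist_force: [-0.1, 0.2, -0.3]
opening: -0.0001
grasp_force: 0.0
```

send_rows --targets "0 0 1 0 255;0 0 2 0 255;0 0 2 0 255"

```text
time: 9.2
ee_pos: [0.5349, -0.0644, 0.0751]
tcp_rot: [180.0, -0.0, -158.5]
wrist_force: [-0.7, 1.1, 0.1]
opening: -0.0002
grasp_force: 0.0
```

send_rows --targets "0 0 1 0 255;0 0 2 0 255;0 0 2 0 255"

```text
time: 9.57
ee_pos: [0.5349, -0.0644, 0.073]
tcp_rot: [180.0, -0.0, -158.5]
wrist_force: [-0.9, -0.1, -1.0]
opening: -0.0001
grasp_force: 0.0
```

Run:
```python
from h import *
F=[]
for i in range(3): a=camera("wrist");F.append(bot.get_obs()["wrist_force"])
print(np.mean(F,0),bot.get_obs()["ee_pos"])
b=camera("scene")[160:240,200:280];a=a[120:320,180:380]
cv2.imwrite("pics/c5.png",np.hstack([cv2.resize(a,(400,400)),cv2.resize(b,(400,400))]))
```

```text
[-0.06558713  0.13911903 -0.10882743] [ 0.53501837 -0.06440788  0.07320389]
```

View pics/c5.png

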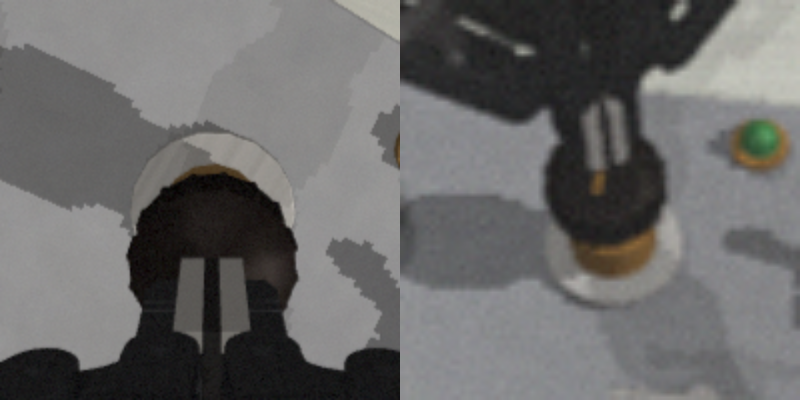

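Run:
```python
from h import *
T=T_wrist();e=bot.get_obs()["ee_pos"]
def tri(a,b):
  (c1,d1),(c2,d2)=a,b;x=np.linalg.lstsq(np.c_[d1,-d2],c2-c1,rcond=None)[0];return c1+d1*x[0],c2+d2*x[1]
print("TCP",e)
print("tip",tri(ray("wrist",(285.2,249),T),ray("scene",(241,194))))
print("head left/right edge width check",onz("wrist",(180+128/2,250),.087,T)-onz("wrist",(180+298/2,250),.087,T))
a=camera("top");cv2.imwrite("pics/t6.png",a)
T1=np.load("T1.npy");T2=np.load("T2.npy")
print("head w1/w2",tri(ray("wrist",(283.4,207.1),T1),ray("wrist",(286.7,204.7),T2)))
# pointer: w1 ends and w2 ends on head's top
print("pointer",tri(ray("wrist",(288.5,205),T1),ray("wrist",(282.5,217),T2)))
print("pointer scene",onz("scene",(239.5,195.5),.101), "w1",onz("wrist",(288.5,205),.101,T1),"w2",onz("wrist",(282.5,217),.101,T2))
```

```text
TCP [ 0.53505481 -0.0644078   0.07322718]
tip (array([ 0.53378977, -0.06539732,  0.09144098]), array([ 0.53321711, -0.06275537,  0.0916116 ]))
head left/right edge width check [ 1.61038327e-02 -4.09644933e-02 -2.77555756e-17]
head w1/w2 (array([ 0.5353483 , -0.06447019,  0.08692386]), array([ 0.53544012, -0.06470776,  0.08692286]))
pointer (array([ 0.54179081, -0.06598545,  0.10163119]), array([ 0.5416478 , -0.06562069,  0.10162718]))
pointer scene [ 0.54267121 -0.06453523  0.101     ] w1 [ 0.54164215 -0.06605066  0.101     ] w2 [ 0.54182308 -0.06555886  0.101     ]
```

Run:
```python
from h import *
m=camera_model("wrist");C=np.linalg.inv(np.array(m["T_tool_cam"]))
for x in(.011,0,-.011):
  for z in(0,-.01,-.0187,-.03):
    X=C@[x,0,z,1];print(x,z,cv2.projectPoints(X[:3].reshape(1,3),np.zeros(3),np.zeros(3),np.array(m["K"]),np.array(m["dist_coeffs"]))[0].ravel().round(1))
m=camera_model("scene");P=np.linalg.inv(np.array(m["pose"]))
e=bot.get_obs()["ee_pos"]
for dx in(0,.011):
  for z in(.0732,.085,.0916,.1,.107):
    X=P@[e[0]+dx*.93,e[1]+dx*.36,z,1];print(dx,z,cv2.projectPoints(X[:3].reshape(1,3),np.zeros(3),np.zeros(3),np.array(m["K"]),np.array(m["dist_coeffs"]))[0].ravel().round(1))
print([k for k in dir(bot) if k[0]!="_"])
```

```text
0.011 0 [286.1 220.4]
0.011 -0.01 [286.1 226.1]
0.011 -0.0187 [286.1 231.5]
0.011 -0.03 [286.2 239.4]
0 0 [286.1 239.3]
0 -0.01 [286.1 245.9]
0 -0.0187 [286.1 252.2]
0 -0.03 [286.2 261.4]
-0.011 0 [286.1 257.7]
-0.011 -0.01 [286.1 265.1]
-0.011 -0.0187 [286.1 272.3]
-0.011 -0.03 [286.1 282.6]
0 0.0732 [240.9 200.6]
0 0.085 [240.3 197. ]
0 0.0916 [240.1 194.9]
0 0.1 [239.7 192.2]
0 0.107 [239.4 189.9]
0.011 0.0732 [243.  205.3]
0.011 0.085 [242.5 201.7]
0.011 0.0916 [242.3 199.7]
0.011 0.1 [241.9 197. ]
0.011 0.107 [241.6 194.7]
['PlanningError', 'get_obs', 'hold_point_z']
```

The visible tips are probably the near and far pad edges. That puts the real tips near z = 0.105, so they are still above the head top. I continue down by touch.

send_rows --targets "0 0 1 0 255;0 0 2 0 255;0 0 2 0 255"

```text
time: 10.2
ee_pos: [0.5349, -0.0644, 0.071]
tcp_rot: [180.0, -0.0, -158.5]
wrist_force: [0.2, 0.8, 1.0]
opening: 0.0001
grasp_force: 0.0
```

send_rows --targets "0 0 1 0 255;0 0 2 0 255;0 0 2 0 255"

```text
time: 10.58
ee_pos: [0.5349, -0.0644, 0.0691]
tcp_rot: [180.0, -0.0, -158.5]
wrist_force: [-0.4, -0.2, -0.5]
opening: -0.0
grasp_force: 0.0
```

send_rows --targets "0 0 1 0 255;0 0 2 0 255;0 0 2 0 255"

```text
time: 10.95
ee_pos: [0.535, -0.0644, 0.0671]
tcp_rot: [180.0, -0.0, -158.5]
wrist_force: [-0.2, -0.2, -0.3]
opening: -0.0001
grasp_force: 0.0
```

send_rows --targets "0 0 1 0 255;0 0 2 0 255;0 0 2 0 255"

```text
time: 11.32
ee_pos: [0.5349, -0.0644, 0.0651]
tcp_rot: [180.0, -0.0, -158.5]
wrist_force: [-0.3, -0.2, -0.3]
opening: 0.0002
grasp_force: 0.0
```

send_rows --targets "0 0 1 0 255;0 0 2 0 255;0 0 2 0 255"

```text
time: 11.7
ee_pos: [0.5351, -0.0644, 0.0633]
tcp_rot: [-180.0, 0.0, -158.5]
wrist_force: [-0.9, -0.5, 1.7]
opening: -0.0001
grasp_force: 1.0
```

Run:
```python
from h import *
F=[]
for i in range(3): a=camera("wrist");F.append(bot.get_obs()["wrist_force"])
print(np.mean(F,0),bot.get_obs()["ee_pos"])
b=camera("scene")[160:240,200:280];a=a[120:320,180:380]
cv2.imwrite("pics/c7.png",np.hstack([cv2.resize(a,(400,400)),cv2.resize(b,(400,400))]))
```

```text
[-0.61725035  0.5750662   2.11646773] [ 0.53510057 -0.06439651  0.06331815]
```

View pics/c7.png

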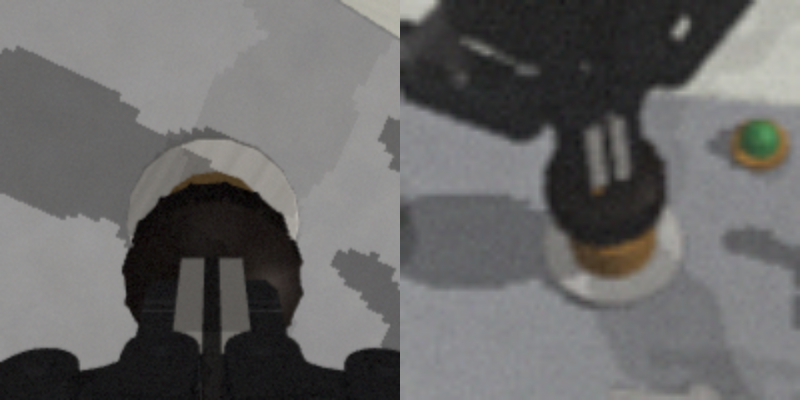

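The tips have now met the head at about 2 N, with the pad strips ending on the pointer. That means the real tips sit about 37 mm behind the reported TCP. I press on through the 8 mm stroke.

send_rows --targets "0 0 1 0 255;0 0 2 0 255;0 0 3 0 255;0 0 4 0 255;0 0 5 0 255;0 0 6 0 255;0 0 7 0 255;0 0 7 0 255"

```text
time: 12.9
ee_pos: [0.5351, -0.0644, 0.0562]
tcp_rot: [-180.0, 0.0, -158.5]
wrist_force: [-0.3, -0.6, 4.4]
opening: -0.0
grasp_force: 2.4
```

send_rows --targets "0 0 1 0 255;0 0 1 0 255;0 0 1 0 255"

```text
time: 13.28
ee_pos: [0.5352, -0.0644, 0.0558]
tcp_rot: [-180.0, 0.0, -158.5]
wrist_force: [-1.0, -0.3, 8.0]
opening: -0.0002
grasp_force: 4.0
```

send_rows --targets "0 0 1 0 255;0 0 1 0 255;0 0 1 0 255"

```text
time: 13.65
ee_pos: [0.5355, -0.0644, 0.0556]
tcp_rot: [-180.0, 0.1, -158.5]
wrist_force: [-2.8, -0.1, 13.7]
opening: 0.0002
grasp_force: 6.9
```

send_rows --targets "0 0 -4 0 255;0 0 -10 0 255;0 0 -20 0 255;0 0 -30 0 255;0 0 -30 0 0;0 0 -30 0 0;0 0 -30 0 0;0 0 -30 0 0;0 0 -30 0 0;0 0 -30 0 0"

```text
time: 14.9
ee_pos: [0.535, -0.0644, 0.0841]
tcp_rot: [180.0, -0.0, -158.5]
wrist_force: [0.6, -0.1, 0.5]
opening: 0.0851
grasp_force: 0.0
```

send_rows --targets "0 0 8 0 0;0 0 16 0 0;0 0 24 0 0;0 0 32 0 0;0 0 40 0 0;0 0 46 0 0;0 0 51 0 0;0 0 53 0 0;0 0 53 0 0"

```text
time: 16.02
ee_pos: [0.535, -0.0644, 0.0312]
tcp_rot: [-180.0, 0.0, -158.5]
wrist_force: [-0.5, 0.8, 0.1]
opening: 0.0856
grasp_force: 0.0
```

send_rows --targets "0 0 0 0 255;0 0 0 0 255;0 0 0 0 255;0 0 0 0 255;0 0 0 0 255;0 0 0 0 255" --newtons 40

```text
time: 16.77
ee_pos: [0.535, -0.0643, 0.0312]
tcp_rot: [180.0, 0.0, -158.5]
wrist_force: [-0.9, 2.1, 1.3]
opening: 0.0405
grasp_force: 40.3
```

send_rows --targets "0 0 0 6 255;0 0 0 12 255;0 0 0 18 255;0 0 0 24 255;0 0 0 30 255;0 0 0 36 255;0 0 0 42 255;0 0 0 48 255;0 0 0 54 255;0 0 0 58 255;0 0 0 60 255;0 0 0 60 255"

```text
time: 18.27
ee_pos: [0.535, -0.0644, 0.0312]
tcp_rot: [180.0, -0.0, 141.5]
wrist_force: [-0.4, 1.5, 1.2]
opening: 0.0405
grasp_force: 40.3
```

```bash
python3 -c "
from h import *
o=bot.get_obs();print(o['tcp_rot'],o['torque'],o['wrist_force'],o['q'])"
```

```text
[ 1.79996022e+02 -3.01828529e-03  1.41504586e+02] [ 0.3414956   0.11813258 -0.06865387] [-0.37428735  1.53538705  1.23915917] [-6.86215128e+00  3.44991424e+00 -9.57193076e+00  7.69786387e+01
  4.96963544e-03  3.16332624e+01]
```

send_rows --targets "0 0 0 1 255;0 0 0 2 255;0 0 0 3 255;0 0 0 3 255"

```text
time: 18.77
ee_pos: [0.535, -0.0644, 0.0312]
tcp_rot: [-180.0, -0.0, 138.5]
wrist_force: [0.4, 1.3, 3.1]
opening: 0.0406
grasp_force: 40.3
```

```bash
python3 -c "
from h import *
o=bot.get_obs();print(o['tcp_rot'],o['torque'],o['wrist_force'])"
```

```text
[-1.79997356e+02 -2.36105580e-03  1.38490229e+02] [0.26920014 0.17671037 0.98096485] [0.43587025 1.29289096 3.05851848]
```

Torque about z rose to about 1 N m, so the head is at its stop. I release and lift clear.

send_rows --targets "0 0 0 3 0;0 0 0 3 0;0 0 0 3 0;0 0 0 3 0;0 0 0 3 0;0 0 0 3 0;0 0 -8 3 0;0 0 -20 3 0;0 0 -40 3 0;0 0 -70 3 0;0 0 -100 3 0;0 0 -130 3 0;0 0 -130 3 0;0 0 -130 3 0"

```text
time: 20.52
ee_pos: [0.535, -0.0644, 0.1611]
tcp_rot: [180.0, 0.0, 135.5]
wrist_force: [1.0, -0.1, -0.8]
opening: 0.0853
grasp_force: 0.0
```

Run:
```python
from h import *
o=bot.get_obs();print(o["ee_pos"],o["tcp_rot"],o["opening"],o["wrist_force"])
cv2.imwrite("pics/end.png",camera("wrist"))
```

```text
[ 0.53499351 -0.06439405  0.16110628] [1.79998892e+02 2.77064741e-03 1.35468109e+02] 0.08526301901392769 [ 1.04029432 -0.08211135 -0.78379941]
```

View pics/end.png

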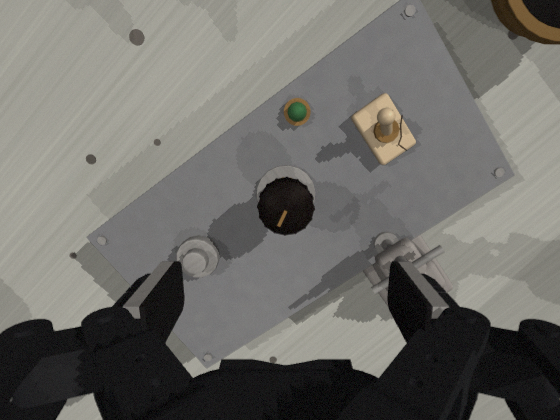

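The final view shows the head up at (286,206) with its pointer at about (282,218) and the starter undisturbed at (197,258). I will compute the pointer angle against the start.

Run:
```python
from h import *
Te=T_wrist()
def ang(f,T):
  a=cv2.imread(f);s=a.astype(int)[185:235,265:310];m=(s[...,2]-s[...,0]>50)
  v,u=np.nonzero(m);P=np.array([onz("wrist",(x+265,y+185),.101,T)[:2] for x,y in zip(u,v)])
  c=P.mean(0)-[.5353,-.0645];d=np.linalg.svd(P-P.mean(0))[2][0];d*=np.sign(d@c)
  return len(u),np.degrees(np.arctan2(d[1],d[0])),np.degrees(np.arctan2(c[1],c[0]))
print(ang("pics/w2.png",np.load("T2.npy")),ang("pics/end.png",Te))
```

```text
(58, np.float64(-8.843459776698777), np.float64(-8.077811370432707)) (54, np.float64(-69.85000533201207), np.float64(-73.51977083759776))
```

The pointer has turned 61° clockwise, so the head is at its stop.

```bash
python3 -c "
from workcell import ticket
print(ticket.job_done())"
```

```text
the job is handed in; nothing more can be done
None
```

I pressed the stop button to its hard stop and let it spring back, then turned the head about 61° clockwise to its stop and released it; the arm is clear, the starter was never touched, and the job was handed in at about 21 s.

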